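Charge the scale-inhibitor doser and hold its bleed lock open

ROBOT

A 6-joint arm with a two-finger parallel gripper is mounted at the origin on the work surface. World frame = base frame: x ahead of the robot, y to its left, z up, the work surface at z = 0. Lengths are in m, angles in rad, forces in N, time in s.
With the tool pointing down it reaches from about 0.425 to 0.95 m from the base axis. Payload 14.7 kg.
Tool frame: the origin (TCP) lies midway between the tips of the shut fingers; the grasp point (between the pads) lies 19 mm behind it; z points along the fingers, y is the line along which they close (so a half turn about z gives the same grasp; the last joint's range is limited). The gripper opens to 85 mm and grips with 20 to 120 N. Pads are 22 mm wide; open, the fingers measure 114 mm over their backs; the gripper's body (76 mm by 85 mm) begins 54 mm behind the grasp point. The pads swing forward as they close: fully open they stand 13 mm farther back than shut.
Start: joints at [-1.156, 0.48, 1.596, -0, 1.065, -0.047], TCP at [0.29, -0.582, 0.231] pointing down, gripper open.
Joint ranges: [-2.75, 2.75], [-0.82, 2.05], [0.23, 2.67], [-1.56, 4.7], [0.09, 2.69], [-2.92, 2.92]. Speed limits (rad/s): [1.89, 1.89, 2.39, 3.01, 3.01, 3.01].

INTERFACE

Orientations are given as a unit quaternion [x, y, z, w].
In Python, from cell import robot gives the robot as it stands. Calls block until the motion is done:
- robot.goto(position, orientation): joint-space move of the TCP to a pose.
- robot.servo_line(position, feed=0.15, rot=None, threshold=None): straight line of the TCP; rot=None keeps the orientation; feed is the mean speed in m/s. With threshold (N) it stops when the force on the tool has changed by that much, and returns True; else False.
- robot.set_joints(angles): joint-space move.
- robot.set_gripper(opening): finger opening in m; the grip force is fixed at half the most; returns when the fingers have stopped.
- robot.dwell(seconds).
- robot.inverse_kinematics(position, orientation): joint angles nearest the present ones, or None.
- robot.camera(name): name is "side" or "top"; returns (picture, depth): 480x640x3 uint8, red, green, blue; 480x640 float32, m along the optical axis (not along the pixel's ray), 0 where there is no reading.
- robot.get_calibration(name): a dict with "fovy" (degrees; the focal length in pixels is half the picture's height over the tangent of half this angle, whatever the lens; pixels are square), "cx", "cy" (the principal point, pixels), "world_from_camera" (4x4, takes a point from camera to world coordinates). Camera axes: x right, y down, z forward; pixel columns grow to the right and rows downward; lengths in m; the calibration is good to about 2 mm. A picture is of the moment at which its call begins. get_calibration takes no time and is no camera call.
A pose or a line that the arm cannot do raises robot.Unreachable and nothing moves.
- robot.job_done(): hands the job in; it is judged then, once.
Readings, each from a call of its own:
- robot.current_t(): time.
- robot.current_joint_pos(): joint angles.
- robot.current_qvel(): joint speeds.
- robot.current_tau(): joint torques, N m.
- robot.current_eef_pos(): TCP position.
- robot.current_eef_rot(): TCP orientation.
- robot.current_force(): force on the tool from outside, world axes, zero at the start.
- robot.current_wrist_torque(): the same for the moment, N m.
- robot.current_opening(): finger opening in m.
- robot.current_grip_force(): force on a finger pad.
Only numpy, scipy, OpenCV 4.12 (cv2) and the standard library are available. Lean on these libraries where they do the work, as an engineer would, in place of code of your own. Each camera call takes 0.05 s, during which the arm holds its last target. There are 200 camera calls.

TASK

Top up the scale-inhibitor dosing unit on the counter: pour all four glass balls from the scoop through the funnel into the clear pot, and set the scoop back down upright on the bare counter. Then take the service key from its wooden stand, push and wiggle it fully home in the keyhole past the sticky pins, and turn it a quarter turn clockwise (seen from above) to the stop, against the spring. Finish while still gripping the key and holding it turned - do not let go - and leave the other things on the counter where they are.

Things in the scene. Friction and masses are not known exactly. Their poses are not given: they have to be found in the camera images.
- unit: fixed grey dosing unit, base plate 130 (x) x 270 (y) x 20 mm, origin under its centre. On its +y side stands the clear pot with the wide white funnel; 180 mm from it, on the -y side, the grey lock block (80 x 80 mm, dark steel top face 100 mm above the counter). Brass and copper pipe stubs between and behind, none above 60 mm.
- funnel_rim (a point): centre of the funnel's round mouth, 140 mm above the counter. Mouth 118 mm inside, narrowing over 50 mm to a throat of 40 mm that leads straight down into the pot.
- pot_floor (a point): centre of the clear pot's inner floor, 25 mm above the counter; the pot is a round tube 40 mm inside and 65 mm deep from the throat to this floor. z points up.
- keyhole (a point): centre of the keyhole, at the lock's top face, z up, axes those of the unit. Slot 22.5 mm along x, 8.5 mm along y, chamfer 1.5 mm, through a fixed 12 mm face plate; below is the rotating plug, slot as long, 8.2 mm wide. Two opposed sticky spring pins 24 mm below the face stick and need about 5 to 12 N of push. The plate blocks turning until the key is fully home and keeps it in once turned.
- plug (a joint): turn of the lock plug in rad: 0 at rest, its slot in line with the keyhole; grows clockwise seen from above, to the stop at 1.55. A spring (0.04 N m at 0, 0.16 N m at the stop) returns it when let go. The key has about 0.1 rad of play in it: turn the key some 0.1 rad further than the plug is to go.
- key: loose steel key, 78 mm tall, 70 g, upright, bow up. Origin at the bottom tip of the blade, z up. Blade 20 (x) x 6 (y) x 18 mm high, tip rounded; round neck 5.6 mm thick up to z = 34; collar disc 30 mm across, z = 34 to 38, the stop that meets the lock's face; flat bow 30 (x) x 10 (y), z = 38 to 78. Half a turn about z makes no difference. Fully home, the tip is 34 mm below the keyhole point.
- key_grip (a point): point in the bow to grip, 62 mm above the key's tip; grip across the 10 mm thickness (key's y).
- key_stand: fixed wooden block 64 x 64 x 45 mm, origin under its centre; the key stands in a slot in its top, collar on the wood, tip 11 mm above the counter (34 mm deep in the slot), and lifts straight out. The stand and the scoop may be on either side.
- scoop: loose aluminium scoop, 160 g, on a flat foot. Origin on its underside; x runs from the open mouth (-x) to the handle (+x), z up. Trough 46 mm wide inside, 77 mm long, walls 28 mm high; its floor slopes 10 degrees up to the mouth, so the balls stay at the back when level and roll out with the mouth tipped down 20 to 45 degrees.
- scoop_grip (a point): point in the scoop's handle, an upright black fin behind the trough, 26 mm (x) by 14 mm (y), top 105 mm above the underside. The point is at x = 55, z = 85 mm of the scoop; grip across the 14 mm thickness (scoop's y).
- scoop_lip (a point): middle of the floor's edge at the mouth, at about x = -39, z = 23 mm of the scoop: the balls leave here.
- ball0: glass ball, 18 mm across, 12 g, origin at its centre, in the scoop's trough at the start
- ball1: glass ball, 18 mm across, 12 g, origin at its centre, in the scoop's trough at the start
- ball2: glass ball, 18 mm across, 12 g, origin at its centre, in the scoop's trough at the start
- ball3: glass ball, 18 mm across, 12 g, origin at its centre, in the scoop's trough at the start
- spoon: wooden spoon about 260 mm long lying beyond the unit; leave it alone
- scraper: scraper about 210 mm long, with a wooden handle and a red silicone blade, lying beyond the unit; leave it alone
- canister: white plastic canister with a flip-top lid, 86 mm across, 142 mm tall; leave it alone
- spray: white plastic bottle, 68 mm across, 200 mm tall; leave it alone
- brush: scrubbing brush about 200 mm long lying right of and beyond the unit; leave it alone

How it is judged:
On the way, in this order (a step that is already met when the one before it is completed fails the run):
1. all four balls are down in the pot (horizontal distance between each of ball0, ball1, ball2, ball3 and pot_floor below 0.022 m and z of each of ball0, ball1, ball2, ball3 in the frame of pot_floor below 0.066 m), for 0.3 s.
2. the key is fully home in the lock, not yet turned (horizontal distance between key and keyhole below 0.004 m and z of key in the frame of keyhole below -0.0315 m and angle between key's own z axis and vertical below 0.1 rad and value of joint plug below 0.25 rad), for 0.1 s.
3. the key, still home, has turned the plug a quarter (horizontal distance between key and keyhole below 0.004 m and z of key in the frame of keyhole below -0.0315 m and angle between key's own z axis and vertical below 0.1 rad and value of joint plug above 1.3 rad), for 0.2 s.
At the end, for the whole second after the job is handed in: All four balls lie in the pot below the throat; key fully home (within 2.5 mm of full depth, 4 mm of the axis), plug at 1.3 rad or more, fingers still gripping the key (over 1 N); scoop upright on the counter, let go, at rest. All through the last second (all of step 1 and all of step 3 and contact force between the fingers and key above 1 N and height (world z) of scoop below 0.008 m and angle between scoop's own z axis and vertical below 0.12 rad and linear speed of scoop below 0.02 m/s and contact force between the arm and scoop below 0.1 N); the arm keeps its last pose, push and grip.
It fails at once if a bystander (spoon, scraper, canister, bottle or brush) is moved by more than 40 mm (distance of any of spoon, scraper, canister, spray, brush from where it was at the start of the episode above 0.04 m).
It also fails if it takes over 72 s, if anything falls off the work surface, if the arm or the gripper's body presses on something with over 40 N, if the wrist force passes 120 N, or if a joint passes its speed limit or range.

## Working session

There is one attempt and no reset: what is moved stays moved. The work goes in short steps, each a Python script; the robot and the scene stay as the last script left them, time stands still between calls to the robot, and variables do not carry over. Pictures are saved under pics/ and viewed, at most 10 in all, crops included, and the job is handed in when it is done.

```bash
mkdir -p pics; ls
python3 - <<'E'
from cell import robot
import numpy as np, cv2
for n in("side","top"):
    p,d=robot.camera(n); c=robot.get_calibration(n)
    print(n,c["fovy"],c["cx"],c["cy"],np.round(c["world_from_camera"],4).tolist(),(d>0).mean())
    cv2.imwrite(f"pics/{n}0.png",p[:,:,::-1]); np.savez(f"{n}0.npz",p=p,d=d)
print(robot.current_eef_rot(),robot.current_t())
E
```

```text
pics
side 53.72391189516108 310.48833641355657 244.7966017521302 [[-0.7549, -0.3471, 0.5565, -0.0481], [-0.6554, 0.3687, -0.6591, 0.8618], [0.0236, -0.8623, -0.5059, 0.7002], [0.0, 0.0, 0.0, 1.0]] 0.99599609375
top 45.89097136131751 312.5865067397808 230.34643267350654 [[-0.0017, -0.9855, 0.1696, 0.3733], [-0.9999, 0.0041, 0.0138, 0.0994], [-0.0143, -0.1695, -0.9854, 1.3959], [0.0, 0.0, 0.0, 1.0]] 0.996181640625
[ 9.73459238e-01  2.28859849e-01 -1.13745908e-04 -5.17570007e-04] 0.1
```

View pics/side0.png

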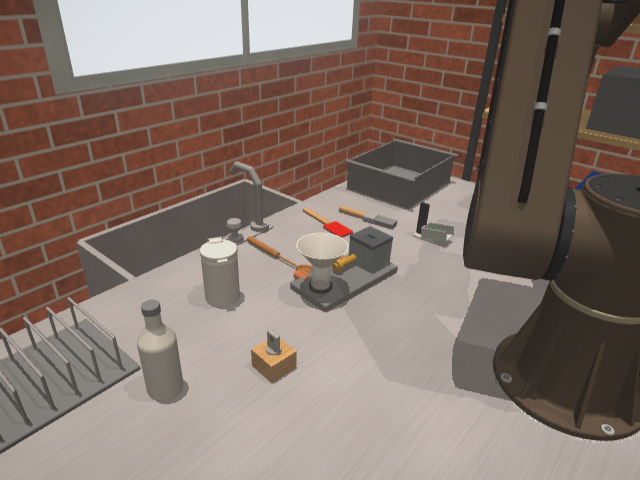

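View pics/top0.png

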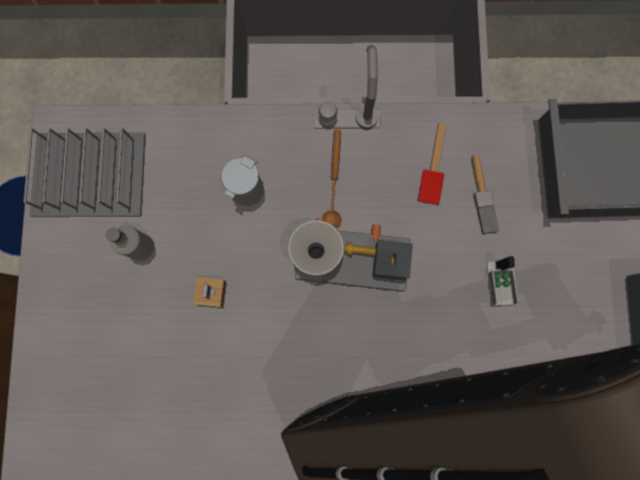

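The side view shows the funnel at about (322,245), lock (371,238), key stand (273,352) and scoop (435,230). In the top view they are at funnel (317,249), lock (393,258), stand (209,292) and scoop (503,280). Next I'll enlarge the important parts.

```bash
cat > h.py <<'E'
import numpy as np, cv2
from cell import robot
from scipy.spatial.transform import Rotation as R
def cam(n):
    c=robot.get_calibration(n); f=240/np.tan(np.radians(c["fovy"])/2)
    return f,c["cx"],c["cy"],np.array(c["world_from_camera"])
def ray(n,u,v):
    f,cx,cy,T=cam(n); d=np.stack([(np.asarray(u)-cx)/f,(np.asarray(v)-cy)/f,np.ones_like(np.asarray(u,float))],-1)
    return T[:3,3],d@T[:3,:3].T
def plane(n,u,v,z):
    o,d=ray(n,u,v); return o+d*((z-o[2])/d[...,2])[...,None]
def tri(ps):  # [(cam,u,v),...] -> point, residual
    A=np.zeros((3,3));b=np.zeros(3);L=[]
    for n,u,v in ps:
        o,d=ray(n,u,v); d=d/np.linalg.norm(d); P=np.eye(3)-np.outer(d,d); A+=P;b+=P@o;L.append((o,P))
    x=np.linalg.solve(A,b); return x,[np.linalg.norm(P@(x-o)) for o,P in L]
def cloud(n,d):
    v,u=np.mgrid[:480,:640]; o,r=ray(n,u,v); return o+r*d[...,None]
def down(yaw):  # tool pointing down, tool y (closing line) at angle yaw from world y
    return (R.from_euler('z',yaw)*R.from_euler('x',np.pi))
E
python3 - <<'E'
from h import *
rows=[]
for n,bs in (("top",[(170,255,80),(355,220,80),(463,240,80)]),("side",[(235,315,80),(330,210,80),(395,190,80)])):
    z=np.load(n+"0.npz"); p=z["p"][:,:,::-1]
    rows.append(np.hstack([cv2.resize(p[y:y+s,x:x+s],(266,266),interpolation=cv2.INTER_CUBIC) for x,y,s in bs]))
im=np.vstack(rows); cv2.imwrite("pics/c0.png",cv2.convertScaleAbs(im,alpha=1.5))
for n in("top","side"):
    z=np.load(n+"0.npz"); P=cloud(n,z["d"]); 
    # counter noise
    q=P[340:380,150:200] if n=="top" else P[420:460,330:380]; print(n,"counter z",q[...,2].mean(),q[...,2].std())
    for nm,lo,hi,c,r in (("lock",.09,.11,(.60,-.09),.12),("rim",.13,.145,(.62,.08),.12),("stand",.035,.055,(.5,.33),.1),("key",.07,.1,(.5,.33),.1),("scoopfin",.09,.115,(.58,-.3),.15)):
        m=(P[...,2]>lo)&(P[...,2]<hi)&(np.hypot(P[...,0]-c[0],P[...,1]-c[1])<r)
        s=P[m]; print(nm,m.sum(), s.size and (np.median(s,0).round(4),s.min(0).round(4),s.max(0).round(4)))
E
```

```text
top counter z 0.008163727977075345 0.09841787684987414
lock 1201 (array([ 0.5295, -0.0681,  0.1006]), array([ 0.487 , -0.1116,  0.0902]), array([ 0.573 , -0.0247,  0.1088]))
rim 600 (array([0.5764, 0.0935, 0.1368]), array([0.5002, 0.0512, 0.1301]), array([0.6124, 0.1701, 0.1448]))
stand 655 (array([0.4576, 0.3619, 0.0463]), array([0.4245, 0.3325, 0.0356]), array([0.4935, 0.4018, 0.055 ]))
key 78 (array([0.4587, 0.3655, 0.0887]), array([0.4436, 0.3604, 0.0709]), array([0.4735, 0.3729, 0.0965]))
scoopfin 91 (array([ 0.5206, -0.3322,  0.1041]), array([ 0.5091, -0.3425,  0.0907]), array([ 0.5347, -0.3263,  0.1101]))
side counter z 0.0006996436920218529 0.035037494901878026
lock 564 (array([ 0.5276, -0.0623,  0.098 ]), array([ 0.4858, -0.1118,  0.0901]), array([ 0.5742, -0.0231,  0.1017]))
rim 338 (array([0.5817, 0.0757, 0.1351]), array([0.5011, 0.0483, 0.13  ]), array([0.6115, 0.1714, 0.1407]))
stand 734 (array([0.4481, 0.3774, 0.0437]), array([0.4227, 0.3326, 0.035 ]), array([0.4941, 0.4024, 0.0549]))
key 133 (array([0.4559, 0.3705, 0.0837]), array([0.4428, 0.3613, 0.0703]), array([0.4731, 0.3748, 0.0903]))
scoopfin 51 (array([ 0.5205, -0.3308,  0.099 ]), array([ 0.5072, -0.3418,  0.0909]), array([ 0.5355, -0.3216,  0.1054]))
```

View pics/c0.png

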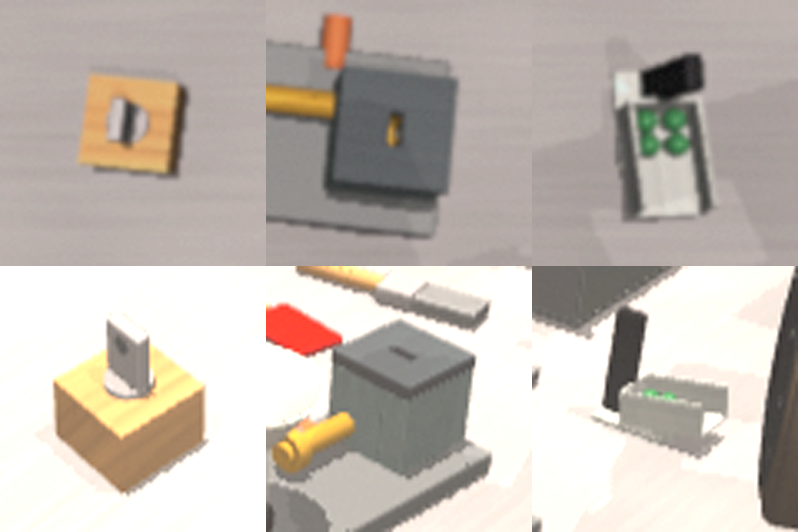

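The enlarged crops show the key bow standing roughly along world x in its stand. The slot is clear in the lock top, and the scoop's mouth points towards the robot with its fin on the far side. Now I'll measure each of them.

```bash
cat > meas.py <<'E'
from h import *
D={n:np.load(n+"0.npz") for n in("top","side")}; C={n:cloud(n,D[n]["d"]) for n in D}
def rect(xy):
    (c,s,a)=cv2.minAreaRect(np.ascontiguousarray(xy,np.float32)[:,None]); 
    if s[0]<s[1]: s=s[::-1];a+=90
    return np.round(c,4),np.round(s,4),round((a+90)%180-90,1)   # angle of long side to +x
def big(m):
    k,l,st,_=cv2.connectedComponentsWithStats(m.astype(np.uint8)); return l==1+st[1:,4].argmax()
def mask(n,c,r,lo,hi):
    P=C[n]; return big((P[...,2]>lo)&(P[...,2]<hi)&(np.hypot(P[...,0]-c[0],P[...,1]-c[1])<r))
def onp(n,m,z): v,u=np.nonzero(m); return plane(n,u,v,z)[:,:2]
if __name__=="__main__":
  for n in D:
    print(n)
    m=mask(n,(.53,-.068),.07,.09,.11); xy=onp(n,m,.1); print("lock",rect(xy),xy.mean(0).round(4), "z",C[n][m][:,2].mean().round(4))
    p=D[n]["p"].astype(int); hull=big(m); 
    # slot: pixels in lock mask hull near centre differing from face colour
    P=plane(n,*np.mgrid[:480,:640][::-1],.1); near=np.hypot(P[...,0]-.53,P[...,1]+.068)<.025
    face=np.median(p[m],0); dif=np.abs(p-face).sum(-1); s=near&(dif>25); w=dif*s
    print("slot",s.sum(),(P[...,:2]*w[...,None]).sum((0,1))/w.sum(), rect(P[s][:,:2]), face)
    m=mask(n,(.555,.11),.1,.09,.15); xy=onp(n,m,.14); h=cv2.convexHull(xy.astype(np.float32)[:,None]); print("rim",cv2.fitEllipse(h), C[n][m][:,2].max())
    m=mask(n,(.458,.367),.06,.035,.055); xy=onp(n,m,.045); print("stand",rect(xy),"z",np.median(C[n][m][:,2]))
    for lo in (.08,.06):
      m=mask(n,(.458,.367),.04,lo,.12); xy=onp(n,m,.089); print("bow>",lo,rect(xy),xy.mean(0),m.sum())
    for lo in (.095,.06):
      m=mask(n,(.52,-.332),.05,lo,.13); xy=onp(n,m,.105); print("fin>",lo,rect(xy),xy.mean(0),m.sum(),C[n][m][:,2].max())
    m=mask(n,(.49,-.332),.12,.015,.06); print("trough",rect(C[n][m][:,:2]),m.sum())
    z=C[n][m]; 
    for i in range(-6,6): pass
E
python3 meas.py
```

```text
top
lock (array([ 0.5298, -0.0674]), array([0.0811, 0.0811]), -6.7) [ 0.5296 -0.0676] z 0.1005
slot 56 [ 0.53066117 -0.06807827] (array([ 0.53  , -0.0681]), array([0.0255, 0.0114]), -1.5) [66. 68. 69.]
rim ((0.5511469841003418, 0.11063170433044434), (0.12116232514381409, 0.12176196277141571), 84.80077362060547) 0.14811120540884692
stand (array([0.4585, 0.3665]), array([0.0664, 0.0642]), 84.2) z 0.04630948571796489
bow> 0.08 (array([0.4586, 0.367 ]), array([0.03  , 0.0115]), 1.7) [0.45794923 0.36645143] 68
bow> 0.06 (array([0.4583, 0.3644]), array([0.0301, 0.0152]), -5.4) [0.45818585 0.36481929] 86
fin> 0.095 (array([ 0.5215, -0.3332]), array([0.0257, 0.0158]), -3.4) [ 0.5211387  -0.33301571] 84 0.11005733731888956
fin> 0.06 (array([ 0.5193, -0.3272]), array([0.0298, 0.028 ]), -0.2) [ 0.51932545 -0.32773271] 142 0.11005733731888956
trough (array([ 0.4811, -0.3356]), array([0.1063, 0.0549]), 1.5) 900
side
lock (array([ 0.5252, -0.0583]), array([0.094 , 0.0895]), 82.8) [ 0.5246 -0.0589] z 0.0974
slot 19 [ 0.52797695 -0.06259957] (array([ 0.5288, -0.0627]), array([0.0243, 0.0081]), -6.7) [95. 95. 93.]
rim ((0.5412222146987915, 0.12347740679979324), (0.11933820694684982, 0.15716147422790527), 38.57473373413086) 0.1407423055148842
stand (array([0.4546, 0.3714]), array([0.0715, 0.0701]), -4.6) z 0.04371794644595528
bow> 0.08 (array([0.4541, 0.3717]), array([0.0341, 0.0147]), -6.0) [0.45400817 0.37172845] 86
bow> 0.06 (array([0.4457, 0.3796]), array([0.0542, 0.023 ]), -44.5) [0.44597427 0.37947446] 187
fin> 0.095 (array([ 0.5165, -0.3229]), array([0.0292, 0.0258]), -72.3) [ 0.51660882 -0.32372382] 34 0.10541254569080283
fin> 0.06 (array([ 0.5014, -0.29  ]), array([0.1025, 0.026 ]), -65.1) [ 0.50127274 -0.29040208] 133 0.10541254569080283
trough (array([ 0.4819, -0.3364]), array([0.1109, 0.065 ]), 3.5) 568
```

Run:
```python
from meas import *
for n in D:
    P=C[n]; m=big((P[...,2]>.018)&(P[...,2]<.07)&(np.hypot(P[...,0]-.47,P[...,1]+.335)<.075)); Q=P[m]
    B=[]
    for x in np.arange(.40,.55,.01):
        q=Q[abs(Q[:,0]-x)<.005]
        if len(q)>4: r=[x,q[:,1].min(),q[:,1].max()]; B.append(r); print(n,np.round(r,4),len(q),q[:,2].max().round(3))
# ball pixels (green), top
p=D["top"]["p"].astype(int); g=(p[...,1]>p[...,0]+15)&(p[...,1]>p[...,2]+10); g[:, :450]=0; print("balls",rect(C["top"][g][:,:2]), C["top"][g][:,2].max(), g.sum())
# foot+trough colour region
for z in (.105,):
  fm=(p.max(-1)<40); fm[:,:480]=0; fm[:,530:]=0; fm[:250]=0; fm[275:]=0; print("dark fin px",fm.sum(), np.argwhere(fm).mean(0), rect(onp("top",big(fm),.105)))
for yaw in(-.1,-.12):
  for pos in ((.46,.366,.1),(.53,-.068,.2)):
    for k in (0,np.pi):
      q=robot.inverse_kinematics(pos,down(yaw+k).as_quat()); print(yaw,pos,k,np.round(q,2) if q is not None else None)
q=robot.inverse_kinematics((.52,-.333,.1),down(.05).as_quat());print(q)
q=robot.inverse_kinematics((.52,-.333,.1),down(.05+np.pi).as_quat());print(q)
```

```text
top [ 0.43   -0.3634 -0.3102] 76 0.053
top [ 0.44   -0.3633 -0.3102] 100 0.053
top [ 0.45   -0.3631 -0.3089] 92 0.054
top [ 0.46   -0.3635 -0.3091] 83 0.05
top [ 0.47   -0.3626 -0.3088] 75 0.047
top [ 0.48   -0.3623 -0.3095] 96 0.047
top [ 0.49   -0.3619 -0.3084] 80 0.048
top [ 0.5    -0.3616 -0.3078] 90 0.044
top [ 0.51   -0.3612 -0.309 ] 88 0.067
top [ 0.52   -0.3312 -0.3263] 29 0.068
top [ 0.53   -0.3296 -0.3263] 25 0.067
side [ 0.43   -0.3669 -0.3069] 53 0.049
side [ 0.44   -0.3712 -0.308 ] 68 0.05
side [ 0.45   -0.3691 -0.3055] 56 0.047
side [ 0.46   -0.3656 -0.3073] 49 0.046
side [ 0.47   -0.364  -0.3074] 44 0.044
side [ 0.48   -0.364  -0.3064] 51 0.044
side [ 0.49   -0.3682 -0.3066] 38 0.04
side [ 0.5    -0.3637 -0.3027] 41 0.039
side [ 0.51   -0.3656 -0.3057] 76 0.07
side [ 0.52   -0.3337 -0.3245] 42 0.07
side [ 0.53   -0.3357 -0.3233] 43 0.068
balls (array([ 0.4873, -0.3384]), array([0.0407, 0.0319]), 89.5) 0.039119614711282 133
dark fin px 156 [263.20512821 505.07051282] (array([ 0.5171, -0.3208]), array([0.041 , 0.0215]), -69.9)
-0.1 (0.46, 0.366, 0.1) 0 [ 0.62  0.56  1.86 -0.    0.73  2.29]
-0.1 (0.46, 0.366, 0.1) 3.141592653589793 [ 0.62  0.56  1.86  0.    0.73 -0.85]
-0.1 (0.53, -0.068, 0.2) 0 [-0.18  0.36  1.9  -0.    0.89  1.49]
-0.1 (0.53, -0.068, 0.2) 3.141592653589793 [-0.18  0.36  1.9   0.    0.89 -1.66]
-0.12 (0.46, 0.366, 0.1) 0 [ 0.62  0.56  1.86 -0.    0.73  2.31]
-0.12 (0.46, 0.366, 0.1) 3.141592653589793 [ 0.62  0.56  1.86  0.    0.73 -0.83]
-0.12 (0.53, -0.068, 0.2) 0 [-0.18  0.36  1.9  -0.    0.89  1.51]
-0.12 (0.53, -0.068, 0.2) 3.141592653589793 [-0.18  0.36  1.9   0.    0.89 -1.64]
[-6.18675647e-01  5.87858192e-01  1.78568804e+00 -4.44089210e-16
  7.68046419e-01  9.02120680e-01]
[-0.61867565  0.58785819  1.78568804  0.          0.76804642 -2.23947197]
```

The measurements agree with the text:
- Unit: yaw is about -6.8°, and the rim-to-lock distance is 0.1795 m.
- Scoop: the fin top is at (0.5215,-0.333), z about 0.105, with yaw about 0.03.

Next I'll pick up the scoop.

Run:
```python
from h import *
np.set_printoptions(precision=3,suppress=True)
qd=down(.03).as_quat()
g=np.array([.5215,-.3335])
# pour reachability
rim=np.array([.5511,.1106]); yaw=.03
def pose(a,lip):  # scoop tilt a mouth down
    S=R.from_euler('z',yaw)*R.from_euler('y',-a); grip=lip+S.apply([.094,0,.062])
    T=S*R.from_euler('x',np.pi); return grip+T.apply([0,0,.019]),T.as_quat()
ex=np.array([np.cos(yaw),np.sin(yaw),0])
for a in np.radians([0,10,25,40,45]):
    p,q=pose(a,np.r_[rim,.17]+.025*ex); j=robot.inverse_kinematics(p,q); print(np.degrees(a),p,j)
robot.goto([*g,.16],qd)
robot.servo_line([*g,.067],feed=.12,threshold=15)
print(robot.current_eef_pos(),robot.current_force())
robot.set_gripper(0.0)
print(robot.current_opening(),robot.current_grip_force(),robot.current_force(),robot.current_t())
robot.servo_line([*g,.10],feed=.06)
print(robot.current_opening(),robot.current_force(),robot.current_wrist_torque(),robot.current_t())
p,d=robot.camera("side"); cv2.imwrite("pics/s1.png",p[100:340,300:620,::-1].repeat(2,0).repeat(2,1))
```

```text
0.0 [0.67  0.114 0.213] [ 0.124  0.539  1.541 -0.     1.062  1.665]
10.0 [0.661 0.114 0.229] [ 0.136  0.428  1.708 -0.025  0.832  1.691]
25.0 [0.643 0.113 0.249] [ 0.159  0.29   1.958 -0.122  0.464  1.797]
40.0 [0.62  0.113 0.263] None
45.0 [0.612 0.112 0.267] [ 0.208  0.2    2.287  3.937  0.176 -2.232]
[ 0.522 -0.334  0.068] [-0.492 -0.212 -0.079]
0.01356809384686443 60.919729471206665 [-0.714 -0.034 -1.677] 2.9833
0.013296409918015673 [-0.708 -0.077 -1.993] [ 0.01  -0.022 -0.038] 3.6833
```

View pics/s1.png

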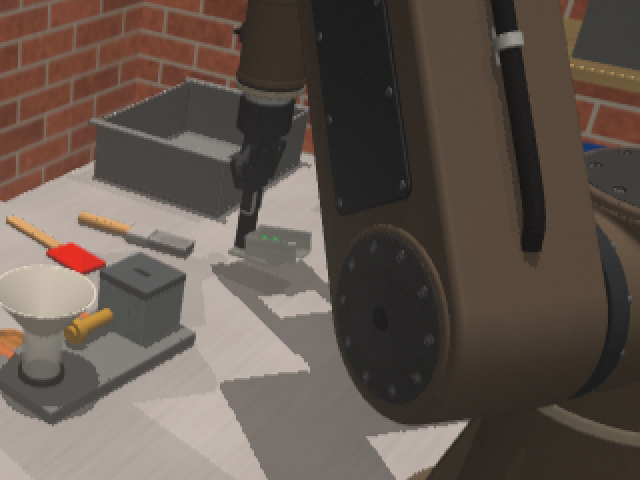

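The scoop is held level with the green balls at its back, at about (270,238). Pouring with the mouth towards the robot runs into the wrist singularity, so I'll check other pour yaws.

```bash
cat >> h.py <<'E'
rim=np.array([.5511,.1106])
def pose(a,yaw,z=.172,back=.025):  # scoop pose with its lip over the funnel, mouth tipped a down
    S=R.from_euler('z',yaw)*R.from_euler('y',-a); ex=np.array([np.cos(yaw),np.sin(yaw),0])
    T=S*R.from_euler('x',np.pi); return np.r_[rim,z]+back*ex+S.apply([.094,0,.062])+T.apply([0,0,.019]),T.as_quat()
E
python3 - <<'E'
from h import *
np.set_printoptions(precision=2,suppress=True)
for yaw in (-1,1,1.57,2.0,2.5,3.1):
    for a in np.radians([0,10,25,40,45]):
        p,q=pose(a,yaw); print(yaw,np.degrees(a).round(),p,robot.inverse_kinematics(p,q))
E
```

```text
-1 0.0 [0.62 0.01 0.21] [-0.03  0.45  1.7  -0.    1.    2.54]
-1 10.0 [0.61 0.02 0.23] [ 0.07  0.39  1.77 -0.19  0.91  2.76]
-1 25.0 [0.6  0.03 0.25] None
-1 40.0 [0.59 0.05 0.27] [ 0.45  0.37  1.94 -0.89  0.96 -2.68]
-1 45.0 [0.58 0.06 0.27] [ 0.51  0.4   1.96 -0.98  1.01 -2.56]
1 0.0 [0.62 0.21 0.21] [ 0.28  0.5   1.61 -0.    1.03  0.85]
1 10.0 [0.61 0.2  0.23] [0.2  0.41 1.73 0.16 0.88 0.68]
1 25.0 [0.6  0.19 0.25] [0.05 0.32 1.91 0.54 0.73 0.24]
1 40.0 [0.59 0.17 0.27] [-0.14  0.29  2.07  1.04  0.74 -0.35]
1 45.0 [0.58 0.16 0.27] [-0.2   0.3   2.12  1.18  0.79 -0.53]
1.57 0.0 [0.55 0.23 0.21] [ 0.34  0.42  1.74 -0.    0.98  0.34]
1.57 10.0 [0.55 0.22 0.23] [0.22 0.38 1.78 0.21 0.95 0.1 ]
1.57 25.0 [0.55 0.2  0.25] [ 0.03  0.36  1.84  0.53  1.   -0.27]
1.57 40.0 [0.55 0.18 0.27] [-0.16  0.41  1.87  0.78  1.13 -0.6 ]
1.57 45.0 [0.55 0.17 0.27] [-0.22  0.44  1.88  0.84  1.19 -0.69]
2.0 0.0 [0.5  0.22 0.21] [ 0.36  0.36  1.85 -0.    0.93 -0.07]
2.0 10.0 [0.51 0.21 0.23] [ 0.22  0.35  1.83  0.2   1.01 -0.32]
2.0 25.0 [0.51 0.19 0.25] [ 0.04  0.4   1.78  0.44  1.18 -0.61]
2.0 40.0 [0.52 0.17 0.27] [-0.12  0.5   1.71  0.59  1.38 -0.8 ]
2.0 45.0 [0.53 0.17 0.27] [-0.16  0.54  1.69  0.63  1.45 -0.85]
2.5 0.0 [0.46 0.18 0.21] [ 0.32  0.28  1.97  0.    0.89 -0.61]
2.5 10.0 [0.46 0.18 0.23] [ 0.2   0.32  1.87  0.15  1.07 -0.8 ]
2.5 25.0 [0.48 0.17 0.25] [ 0.07  0.44  1.71  0.29  1.34 -0.98]
2.5 40.0 [0.5  0.15 0.27] [-0.03  0.58  1.55  0.38  1.6  -1.07]
2.5 45.0 [0.5  0.15 0.27] [-0.06  0.64  1.5   0.4   1.69 -1.08]
3.1 0.0 [0.43 0.12 0.21] [ 0.19  0.22  2.06  0.    0.86 -1.34]
3.1 10.0 [0.44 0.12 0.23] [ 0.16  0.3   1.9   0.04  1.11 -1.39]
3.1 25.0 [0.46 0.11 0.25] [ 0.12  0.46  1.67  0.07  1.44 -1.43]
3.1 40.0 [0.48 0.11 0.27] [ 0.1   0.64  1.45  0.09  1.75 -1.44]
3.1 45.0 [0.49 0.11 0.27] [ 0.1   0.7   1.37  0.1   1.85 -1.45]
```

Run:
```python
from h import *
np.set_printoptions(precision=3,suppress=True)
e=robot.current_eef_pos(); robot.servo_line([e[0],e[1],.24],feed=.12)
p,q=pose(0,1.57); robot.servo_line([p[0],p[1],.24],feed=.2,rot=q)
print(robot.current_t(),robot.current_force())
p,q=pose(np.radians(5),1.57); robot.servo_line(p,feed=.08,rot=q)
def count(n):
    P,d=robot.camera(n); P=P.astype(int); g=(P[...,1]>P[...,0]+15)&(P[...,1]>P[...,2]+10); return g.sum(),P
def tilt(a):
    p,q=pose(np.radians(a),1.57); e=np.linalg.norm(p-robot.current_eef_pos()); robot.servo_line(p,feed=max(e,.001)/T,rot=q)
T=.6
for a in (10,13,16,19): tilt(a); print(a,robot.current_t(),robot.current_force()[2])
_,P=count("side"); cv2.imwrite("pics/s2.png",np.kron(P[150:350,220:460,::-1],np.ones((3,3,1))))
T=.5
for a in (23,28,34,40): tilt(a); print(a,robot.current_t(),robot.current_force()[2])
robot.dwell(.4)
_,P=count("side"); cv2.imwrite("pics/s3.png",np.kron(P[150:350,220:460,::-1],np.ones((3,3,1))))
print(robot.current_t(),robot.current_force())
```

```text
8.0167 [-0.728 -1.034 -1.681]
10 9.1667 -1.8988412232819218
13 9.9167 -1.5380457179514702
16 10.675 -1.8353214472904211
19 11.4333 -1.0283236444156243
23 12.1333 -1.7382157276249495
28 12.7833 -2.8057014573772463
34 13.4333 -1.7467832822488605
40 14.0833 -1.3123141192733248
14.5333 [ 0.368 -0.394 -1.681][ WARN:0@18.731] global loadsave.cpp:1063 imwrite_ Unsupported depth image for selected encoder is fallbacked to CV_8U.
```

View pics/s3.png

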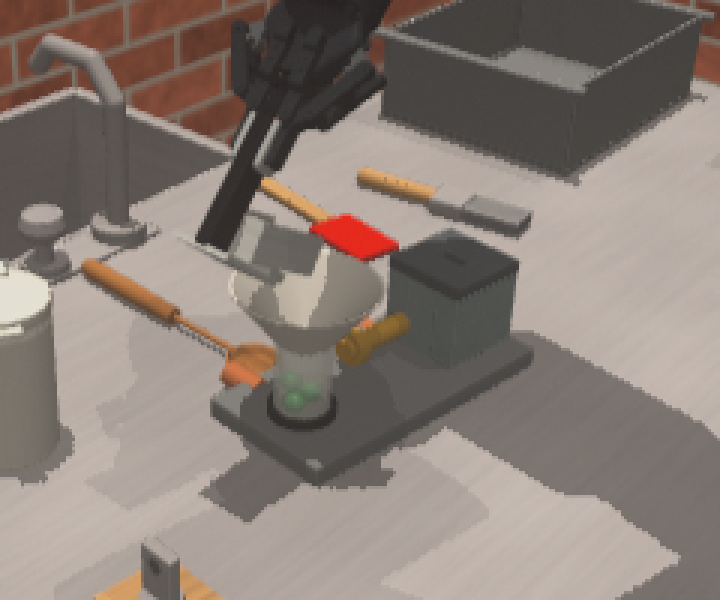

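The scoop is empty and the balls show at the bottom of the pot, at about (300,392). I'll put the scoop back where it stood.

```bash
python3 - <<'E'
from h import *
np.set_printoptions(precision=3,suppress=True)
p,q=pose(np.radians(10),1.57); robot.servo_line([p[0],p[1],.25],feed=.1,rot=q)
qd=down(.03).as_quat(); g=[.5215,-.3335]
robot.servo_line([*g,.24],feed=.25,rot=qd)
robot.servo_line([*g,.085],feed=.15)
hit=robot.servo_line([*g,.063],feed=.03,threshold=4)
print(hit,robot.current_eef_pos(),robot.current_force(),robot.current_t())
robot.set_gripper(.05); robot.dwell(.1)
robot.servo_line([*g,.15],feed=.15); 
robot.goto([.46,.2,.25],down(-.1).as_quat()); 
for n in("top","side"):
    P,d=robot.camera(n); np.savez(n+"1.npz",p=P,d=d)
    cv2.imwrite(f"pics/{n}1.png",np.hstack([cv2.resize(P[y:y+s,x:x+s,::-1],(400,400),interpolation=cv2.INTER_CUBIC) for x,y,s in ([(280,210,80),(450,220,100)] if n=="top" else [(280,220,90),(380,180,90)])]))
print(robot.current_t())
E
python3 -c "
import cv2,numpy as np;cv2.imwrite('pics/c1.png',cv2.resize(np.vstack([cv2.imread('pics/top1.png'),cv2.imread('pics/side1.png')]),(600,600)))"
```

```text
True [ 0.522 -0.334  0.067] [ 0.851 -1.92   4.912] 19.475
22.8
```

View pics/c1.png

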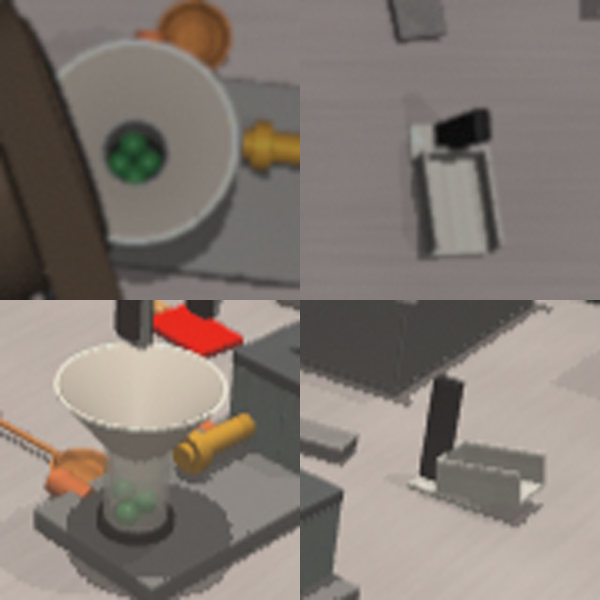

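All four balls are in the pot and the scoop stands upright and empty. Next I'll take the key, with the last joint placed so it can still turn clockwise later.

Run:
```python
from h import *
np.set_printoptions(precision=4,suppress=True)
g=[.4583,.3667]; qd=down(-.096+np.pi).as_quat()
robot.goto([*g,.16],qd)
print(robot.servo_line([*g,.0555],feed=.1,threshold=8),robot.current_eef_pos(),robot.current_force())
robot.set_gripper(0); print("open",robot.current_opening(),robot.current_grip_force(),robot.current_force())
robot.servo_line([*g,.065],feed=.04); print(robot.current_force(),robot.current_wrist_torque())
robot.servo_line([*g,.19],feed=.15); print(robot.current_opening(),robot.current_force(),robot.current_t())
k=[.5298,-.0676]; ql=down(np.radians(-6.8)+np.pi).as_quat()
robot.servo_line([*k,.20],feed=.25,rot=ql)
robot.servo_line([*k,.165],feed=.1)
P,d=robot.camera("side"); np.savez("side2.npz",p=P,d=d); cv2.imwrite("pics/s4.png",cv2.resize(P[180:280,320:420,::-1],(600,600),interpolation=cv2.INTER_CUBIC))
print(robot.current_eef_pos(),robot.current_joint_pos(),robot.current_force(),robot.current_t())
```

```text
False [0.4587 0.3669 0.0561] [1.0077 1.0189 0.3501]
open 0.008986004938403475 58.64600121974945 [-1.7549 -0.5717  4.5889]
[-0.8845  0.6626 -1.5164] [-0.0455 -0.0036  0.0196]
0.009489422237825337 [ 0.2505 -0.3221 -1.3587] 28.3417
[ 0.5301 -0.0675  0.1654] [-0.1833  0.4015  1.9291 -0.      0.8107 -1.6358] [-0.1984 -1.0291 -0.5328] 30.8
```

View pics/s4.png

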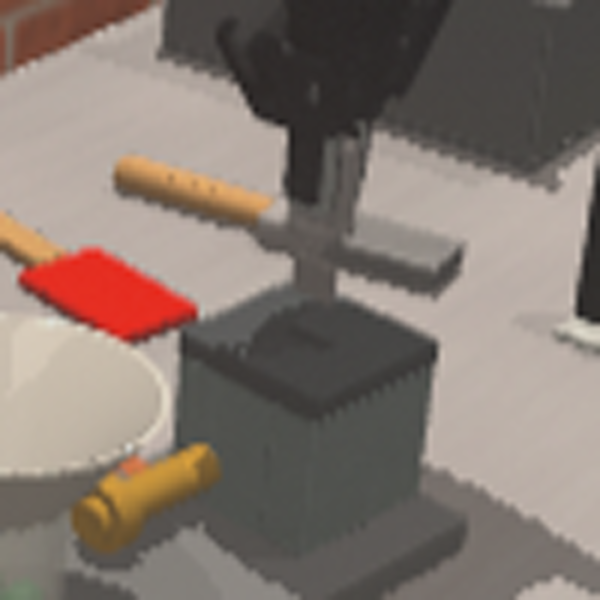

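The key hangs upright over the slot; the tip is at about (315,290) and the slot at (310,338). I'll insert it, with a small spiral search if the face blocks it.

Run:
```python
from h import *
np.set_printoptions(precision=4,suppress=True)
k0=np.array([.5298,-.0676]); U=R.from_euler('z',np.radians(-6.8)).as_matrix()[:2,:2]
offs=[(0,0)]+[(x*1e-3,y*1e-3) for x,y in [(0,1.5),(0,-1.5),(1.5,0),(-1.5,0),(1.5,1.5),(1.5,-1.5),(-1.5,1.5),(-1.5,-1.5),(0,3),(0,-3),(3,0),(-3,0),(3,2),(3,-2),(-3,2),(-3,-2)]]
for o in offs:
    k=k0+U@np.array(o)
    robot.servo_line([*k,.1475],feed=.05)
    h=robot.servo_line([*k,.124],feed=.03,threshold=7); e=robot.current_eef_pos()
    print(o,h,e,robot.current_force(),robot.current_wrist_torque(),robot.current_t())
    if e[2]<.135: break
```

```text
(0, 0) False [ 0.5298 -0.0676  0.1241] [-0.3653 -1.8554 -0.2457] [-0.2868  0.1761 -0.0006] 32.2333
```

It went in on the first try. Now I'll push past the pins with small wiggles.

Run:
```python
from h import *
np.set_printoptions(precision=4,suppress=True)
k=np.array([.5298,-.0676]); y0=np.radians(-6.8)+np.pi
for i in range(8):
    h=robot.servo_line([*k,.1075],feed=.025,threshold=22); e=robot.current_eef_pos()
    print(h,e,robot.current_force(),robot.current_t())
    if e[2]<.1125: break
    for w in (.04,-.04,0): robot.servo_line([*k,e[2]-.001],feed=.01,rot=down(y0+w).as_quat())
    print(" wig",robot.current_eef_pos(),robot.current_force())
robot.dwell(.2); print(robot.current_eef_pos(),robot.current_force(),robot.current_opening(),robot.current_t())
```

```text
True [ 0.5306 -0.068   0.1109] [-2.128  -1.1265 14.1014] 32.7917
[ 0.5306 -0.068   0.111 ] [-3.3369 -0.7697 12.3894] 0.009003234759594851 32.9917
```

Run:
```python
from h import *
np.set_printoptions(precision=4,suppress=True)
k=np.array([.5302,-.0678]); y0=np.radians(-6.8)+np.pi
h=robot.servo_line([*k,.1085],feed=.02,threshold=25); print(h,robot.current_eef_pos(),robot.current_force())
for w in (.04,-.04,0):
    robot.servo_line([*k,.1085],feed=.02,rot=down(y0+w).as_quat()); print(w,robot.current_eef_pos(),robot.current_force(),robot.current_wrist_torque())
robot.dwell(.2)
P,d=robot.camera("side"); cv2.imwrite("pics/s5.png",cv2.resize(P[190:270,330:410,::-1],(600,600),interpolation=cv2.INTER_CUBIC))
print(robot.current_t())
```

```text
False [ 0.5309 -0.068   0.1107] [-11.0634  -2.2683  44.5238]
0.04 [ 0.531  -0.068   0.1107] [-9.7754 -1.5813 43.2   ] [-0.2936  1.6595  0.0309]
-0.04 [ 0.5312 -0.0681  0.1107] [-9.0901 -1.8763 41.6679] [-0.3942  1.5328 -0.0766]
0 [ 0.5314 -0.0681  0.1107] [-8.9276 -0.7311 39.5063] [-0.2327  1.3261  0.0211]
34.2417
```

View pics/s5.png

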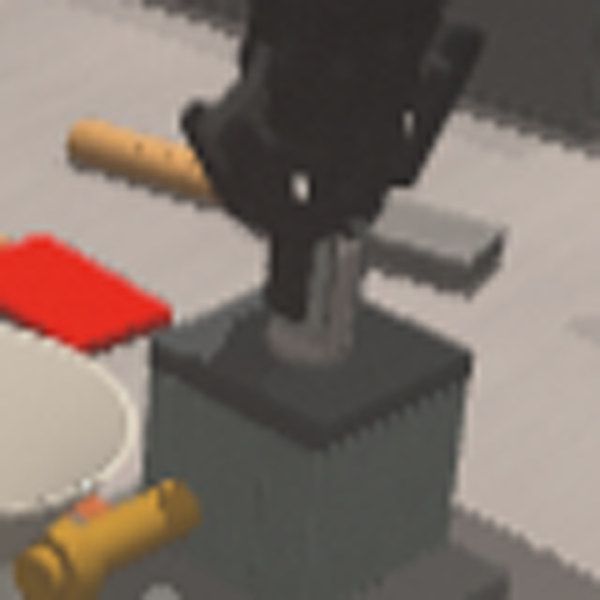

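The collar sits flush on the lock face at about (310,350), so the key is home. I'll ease the push and turn it clockwise.

Run:
```python
from h import *
np.set_printoptions(precision=4,suppress=True)
k=np.array([.5303,-.0678]); y0=np.radians(-6.8)+np.pi
robot.servo_line([*k,.1098],feed=.01); robot.dwell(.2); print(robot.current_eef_pos(),robot.current_force())
for a in (.3,.6,.9,1.2,1.45,1.58,1.66):
    e=robot.current_eef_pos(); dist=np.linalg.norm(np.r_[k,.1098]-e)
    robot.servo_line([*k,.1098],feed=max(dist,1e-4)/.5,rot=down(y0-a).as_quat())
    r=R.from_quat(robot.current_eef_rot()); t=(r*down(y0).inv()).as_rotvec()
    print(a,t,robot.current_eef_pos(),robot.current_force(),robot.current_wrist_torque(),robot.current_t())
robot.dwell(.4); print(robot.current_wrist_torque(),robot.current_opening(),robot.current_grip_force(),robot.current_force())
P,d=robot.camera("side"); cv2.imwrite("pics/s6.png",cv2.resize(P[190:270,330:410,::-1],(600,600),interpolation=cv2.INTER_CUBIC))
```

```text
[ 0.5313 -0.068   0.1107] [-2.1162 -2.3464 17.5935]
0.3 [-0.0004 -0.0024 -0.3003] [ 0.5314 -0.0683  0.1107] [-1.1124 -5.408  17.6626] [-1.0062  0.2571 -0.0707] 35.175
0.6 [-0.0003 -0.0024 -0.6002] [ 0.5312 -0.0685  0.1108] [-2.639  -6.8081 18.0639] [-1.4111  0.45   -0.0323] 35.625
0.9 [-0.0002 -0.0023 -0.9001] [ 0.5311 -0.0686  0.1107] [-3.0174 -9.7785 17.9242] [-1.7867  0.5484 -0.0786] 36.075
1.2 [-0.0001 -0.0022 -1.2001] [ 0.531  -0.0687  0.1107] [-4.5423 -9.1838 18.9076] [-1.9988  0.7123 -0.0685] 36.525
1.45 [ 0.0001 -0.0022 -1.4501] [ 0.5309 -0.0687  0.1107] [-4.7457 -9.9794 19.4515] [-2.0145  0.8107 -0.0243] 36.925
1.58 [ 0.0002 -0.0022 -1.5804] [ 0.5309 -0.0687  0.1107] [-4.2556 -9.4558 19.1798] [-2.0139  0.8927  0.0338] 37.2083
1.66 [ 0.0003 -0.0022 -1.6602] [ 0.5309 -0.0687  0.1107] [ -4.3872 -10.1467  19.4755] [-2.0327  0.8741  0.023 ] 37.4583
[-1.9889  0.8874  0.0051] 0.008886823864566941 61.919792890548706 [ -4.054  -10.2173  19.1889]
```

View pics/s6.png

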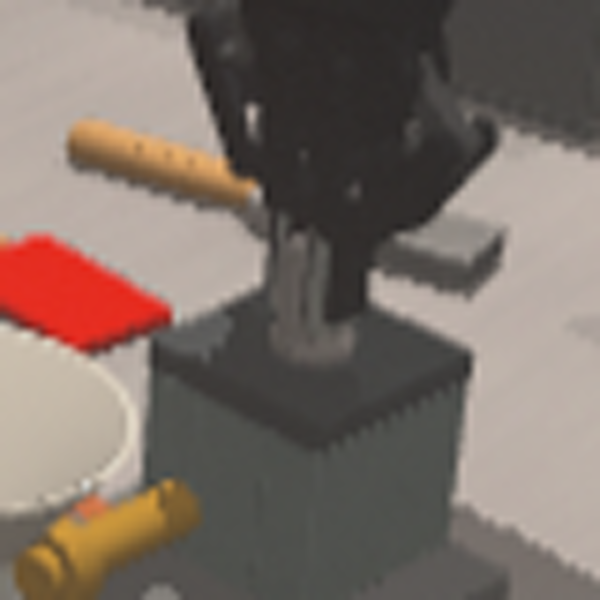

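The key turned with the fingers by 1.66 rad: the grip opening stayed at 8.9 mm, so it didn't slip, and the collar stayed flush at constant height. Handing in.

```bash
python3 -c "
from cell import robot
print(robot.job_done(),robot.current_t())"
```

```text
the job is handed in; nothing more can be done
the job is handed in; nothing more can be done
```

I handed the job in at about 38 s of the 72 s allowed, but the hand-in returned no pass/fail verdict: all four balls are in the pot, the scoop is back upright on the counter, and the key is fully home, turned 1.66 rad clockwise to the stop and still gripped.

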